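# Find the box with the sound hinge and pack the cover boards in it

## Robot

A 7-joint arm with a two-finger parallel gripper is mounted at the origin on a cart in front of the work surface, level with it; the furniture and walls round the work are solid. World frame = base frame: x ahead of the robot, y to its left, z up, the work surface at z = 0. Lengths are in m, angles in rad, forces in N, time in s.
With the tool pointing down it reaches from about 0.4 to 0.85 m from the base axis. Payload 10.4 kg.
Tool frame: the origin (TCP) lies midway between the tips of the shut fingers; the grasp point (between the pads) lies 19 mm behind it; z points along the fingers, x is the direction in which the jaws open and shut, and the axes are right-handed (so a half turn about z gives the same grasp; the last joint's range is limited). The gripper opens to 87 mm and grips with 3 to 60 N. Pads are 19 mm wide; open, the fingers measure 117 mm over their backs; the gripper's body (75 mm by 190 mm) begins 51 mm behind the grasp point.
Start: joints at [-1.224, 0.332, -0.065, 1.46, 0.022, 1.35, -0.088], TCP at [0.226, 0.583, 0.195] pointing down, gripper open.
Joint ranges: [-2.6, 2.6], [-0.5, 2.12], [-1.47, 1.34], [0.16, 2.42], [-1.27, 4.41], [0.06, 2.06], [-2.6, 2.6]. Speed limits (rad/s): [2.22, 2.22, 2.79, 2.79, 3.14, 3.14, 3.14].

## Interface

Orientations are given as a unit quaternion [x, y, z, w].
In Python, from bench import r gives the robot as it stands. The module is installed in compiled form; this text tells all that it offers.
- The arm moves only by the tool play_rows, never from a script. Its argument "commands" is a list of rows, each a list of 7 numbers: the shift along the world's x, y, z in cm, then the turn, a rotation vector about the world's x, y, z in rad, then the finger opening in cm, from 0 to 8.7. A call has 1 to 20 rows; each row shifts and turns the commanded pose from where the row before left it; what a row does not reach is not made up. A row lasts 1/8 s, in which the tool goes at most 62.5 mm and 10.7 degrees, less where a joint would pass 70% of its speed; a pose out of reach is approached as far as the arm can. A call is refused whole if a number of a shift passes 6.25 or a number of a turn 0.188, either way. A call with a gripper value outside its range is refused whole. The fingers move at their own pace and stop on an object; "grip_force" is the grip in N (left out, the last holds). Time passes only in rows, so rows that do not move let the fingers close. It gives the time, the measured TCP pose, the force and the opening at its end, in the units of the state.
- r.read_state(): the state, without advancing time (a new reading comes with each control period).
- r.camera(name): name is "scene" or "top"; returns a dict with "img" (400x640x3 uint8, red, green, blue), "K" (3x3 intrinsics, pixels), "camera_from_world" (4x4, takes a point from world to camera coordinates). Camera axes: x right, y down, z forward; pixel columns grow to the right and rows downward; lengths in m; the calibration is good to about 2 mm. A picture is of the moment at which its call begins. There is no depth.
- r.close_job(): hands the job in, once; it reports no verdict.
The state is a dict: "time": time; "joint_positions": joint angles; "joint_vel": joint speeds; "joint_torque": joint torques, N m; "ee_pos": TCP position; "eef_rot": TCP orientation; "ft_force": force on the tool from outside, world axes, zero at the start; "torque": the same for the moment, N m; "width": finger opening in m.
Only numpy, scipy, OpenCV 4.12 (cv2) and the standard library are available. Lean on these libraries where they do the work, as an engineer would, in place of code of your own. Each camera call takes 0.05 s, during which the arm holds its last target. There are 200 camera calls.

## Task

One of the two small wooden boxes has a lid that binds part-way: swing both lids gently up as far as each will go, leaving them up, to find out which. Draw all the cover boards up out of the slotted rack and lay them flat, stacked, inside the box whose lid opens fully, and then shut that lid on them. Shut the binding lid too and lay the leather-covered weight flat on the middle of it, to mark that box as out of use; leave everything else where it is.

Things in the scene. Friction and masses are not known exactly. Their poses are not given: they have to be found in the camera images.
- box_a: Light wooden box, 124 x 124 x 48 mm outside, walls and floor 6 mm, so 112 x 112 mm inside; fixed to the table, one of two that look the same. Origin: centre of its underside. x points to the back (hinge side), away from the pull tab; y along the hinge; z up.
- lid_a (a joint): Angle of the lid of box_a, rad: 0 shut, growing as it swings up. A sound lid goes to 1.75 (just past upright), a binding one stops dead at about 0.65. The hinges are stiff enough (0.16 N m) for a lid to stay at any angle where it is left.
- lid_a_hinge (a point): Point on the hinge line of lid_a, mid-length, at the top of the back wall of box_a (62 mm behind the box's centre, 48 mm up). The lid is a board 8 mm thick, 124 mm from hinge line to front edge; its top is 56.5 mm over the table when shut. Axes turn with the lid: y along the hinge, -x from the hinge to the tab.
- lid_a_tab (a point): Grip point on the brass pull tab that sticks out 42 mm from the middle of the front edge of lid_a: 152 mm from the hinge line, 7 mm above it when shut (28 mm beyond the lid's edge). The tab is 12 mm thick across y, 14 mm high, with free space either side. Axes as the lid's.
- box_b: Light wooden box, 124 x 124 x 48 mm outside, walls and floor 6 mm, so 112 x 112 mm inside; fixed to the table, one of two that look the same. Origin: centre of its underside. x points to the back (hinge side), away from the pull tab; y along the hinge; z up.
- lid_b (a joint): Angle of the lid of box_b, rad: 0 shut, growing as it swings up. A sound lid goes to 1.75 (just past upright), a binding one stops dead at about 0.65. The hinges are stiff enough (0.16 N m) for a lid to stay at any angle where it is left.
- lid_b_hinge (a point): Point on the hinge line of lid_b, mid-length, at the top of the back wall of box_b (62 mm behind the box's centre, 48 mm up). The lid is a board 8 mm thick, 124 mm from hinge line to front edge; its top is 56.5 mm over the table when shut. Axes turn with the lid: y along the hinge, -x from the hinge to the tab.
- lid_b_tab (a point): Grip point on the brass pull tab that sticks out 42 mm from the middle of the front edge of lid_b: 152 mm from the hinge line, 7 mm above it when shut (28 mm beyond the lid's edge). The tab is 12 mm thick across y, 14 mm high, with free space either side. Axes as the lid's.
- rack: Fixed plywood rack, 76 (x) x 200 (y) x 44 mm high, with four open slots 11 mm wide and 34 mm deep running along x, 50 mm apart along y (at y = -75, -25, 25, 75 mm), slot floor 10 mm over the table. Origin: centre of the underside.
- board_1_centre (a point): Centre of a stiff brown cover board, 60 (x) x 8 (y, thickness) x 90 mm (z), 35 g. Stands on its short edge in a slot of the rack, z up, top edge 100 mm over the table, 56 mm of it showing above the rack. Two to four boards are present in any of the slots; absent ones have no pose.
- board_2_centre (a point): Centre of a stiff brown cover board, 60 (x) x 8 (y, thickness) x 90 mm (z), 35 g. Stands on its short edge in a slot of the rack, z up, top edge 100 mm over the table, 56 mm of it showing above the rack. Two to four boards are present in any of the slots; absent ones have no pose.
- board_3_centre (a point): Centre of a stiff brown cover board, 60 (x) x 8 (y, thickness) x 90 mm (z), 35 g. Stands on its short edge in a slot of the rack, z up, top edge 100 mm over the table, 56 mm of it showing above the rack. Two to four boards are present in any of the slots; absent ones have no pose.
- board_4_centre (a point): Centre of a stiff brown cover board, 60 (x) x 8 (y, thickness) x 90 mm (z), 35 g. Stands on its short edge in a slot of the rack, z up, top edge 100 mm over the table, 56 mm of it showing above the rack. Two to four boards are present in any of the slots; absent ones have no pose.
- weight_centre (a point): Centre of the brown leather-covered weight, 45 (x) x 85 (y) x 34 mm (z), 0.85 kg, lying flat behind the rack, on the table or the 2 mm cutting mat; take it across its 45 mm side. This point is 16 mm over its underside.
- reel_pale: Thread reel wound pale, 35 mm across, 44 mm tall, upright behind the rack on the left; a bystander. Origin: centre of its underside.
- reel_other: Second thread reel of the same size, upright at the right end of the table; a bystander. Origin: centre of its underside.
- clip: Black fold-back clip, about 74 x 32 x 24 mm, at the back of the table; a bystander. Origin: underside.
Mind the look-alikes: they are no part of the job. What is shaped like the part that bears board_4_centre but blue is not meant. Leave any turquoise look-alike of the part that bears board_3_centre alone.

How it is judged:
On the way, in this order (a step that is already met when the one before it is completed fails the run):
1. both lids are up at the same time as far as they go: the sound one past 1.45 rad, the binding one past 0.55 rad (((value of joint lid_a above 1.45 rad and value of joint lid_b above 0.55 rad) or (value of joint lid_b above 1.45 rad and value of joint lid_a above 0.55 rad))), for 0.2 s.
2. every board present lies flat inside the box with the sound lid, that lid still up (((value of joint lid_a above 1.2 rad and (x of board_1_centre in the frame of box_a between -0.03 and 0.03 m and y of board_1_centre in the frame of box_a between -0.03 and 0.03 m and z of board_1_centre in the frame of box_a between 0 and 0.046 m and angle between the y axis of board_1_centre and the z axis of box_a, either way round below 0.15 rad) and (x of board_2_centre in the frame of box_a between -0.03 and 0.03 m and y of board_2_centre in the frame of box_a between -0.03 and 0.03 m and z of board_2_centre in the frame of box_a between 0 and 0.046 m and angle between the y axis of board_2_centre and the z axis of box_a, either way round below 0.15 rad) and (x of board_3_centre in the frame of box_a between -0.03 and 0.03 m and y of board_3_centre in the frame of box_a between -0.03 and 0.03 m and z of board_3_centre in the frame of box_a between 0 and 0.046 m and angle between the y axis of board_3_centre and the z axis of box_a, either way round below 0.15 rad) and (x of board_4_centre in the frame of box_a between -0.03 and 0.03 m and y of board_4_centre in the frame of box_a between -0.03 and 0.03 m and z of board_4_centre in the frame of box_a between 0 and 0.046 m and angle between the y axis of board_4_centre and the z axis of box_a, either way round below 0.15 rad)) or (value of joint lid_b above 1.2 rad and (x of board_1_centre in the frame of box_b between -0.03 and 0.03 m and y of board_1_centre in the frame of box_b between -0.03 and 0.03 m and z of board_1_centre in the frame of box_b between 0 and 0.046 m and angle between the y axis of board_1_centre and the z axis of box_b, either way round below 0.15 rad) and (x of board_2_centre in the frame of box_b between -0.03 and 0.03 m and y of board_2_centre in the frame of box_b between -0.03 and 0.03 m and z of board_2_centre in the frame of box_b between 0 and 0.046 m and angle between the y axis of board_2_centre and the z axis of box_b, either way round below 0.15 rad) and (x of board_3_centre in the frame of box_b between -0.03 and 0.03 m and y of board_3_centre in the frame of box_b between -0.03 and 0.03 m and z of board_3_centre in the frame of box_b between 0 and 0.046 m and angle between the y axis of board_3_centre and the z axis of box_b, either way round below 0.15 rad) and (x of board_4_centre in the frame of box_b between -0.03 and 0.03 m and y of board_4_centre in the frame of box_b between -0.03 and 0.03 m and z of board_4_centre in the frame of box_b between 0 and 0.046 m and angle between the y axis of board_4_centre and the z axis of box_b, either way round below 0.15 rad)))), for 0.2 s.
At the end, for the whole second after the job is handed in: Both lids are shut (below 0.06 rad); every board present lies flat (within 0.15 rad) inside the box whose lid opens fully; the weight lies flat on the lid of the other box, its centre within 45 mm (x and y) of the lid's middle (((value of joint each of lid_a, lid_b below 0.06 rad and (x of board_1_centre in the frame of box_a between -0.03 and 0.03 m and y of board_1_centre in the frame of box_a between -0.03 and 0.03 m and z of board_1_centre in the frame of box_a between 0 and 0.046 m and angle between the y axis of board_1_centre and the z axis of box_a, either way round below 0.15 rad) and (x of board_2_centre in the frame of box_a between -0.03 and 0.03 m and y of board_2_centre in the frame of box_a between -0.03 and 0.03 m and z of board_2_centre in the frame of box_a between 0 and 0.046 m and angle between the y axis of board_2_centre and the z axis of box_a, either way round below 0.15 rad) and (x of board_3_centre in the frame of box_a between -0.03 and 0.03 m and y of board_3_centre in the frame of box_a between -0.03 and 0.03 m and z of board_3_centre in the frame of box_a between 0 and 0.046 m and angle between the y axis of board_3_centre and the z axis of box_a, either way round below 0.15 rad) and (x of board_4_centre in the frame of box_a between -0.03 and 0.03 m and y of board_4_centre in the frame of box_a between -0.03 and 0.03 m and z of board_4_centre in the frame of box_a between 0 and 0.046 m and angle between the y axis of board_4_centre and the z axis of box_a, either way round below 0.15 rad) and x of weight_centre in the frame of box_b between -0.045 and 0.045 m and y of weight_centre in the frame of box_b between -0.045 and 0.045 m and z of weight_centre in the frame of box_b between 0.064 and 0.084 m and angle between the z axis of weight_centre and the z axis of box_b, either way round below 0.15 rad) or (value of joint each of lid_a, lid_b below 0.06 rad and (x of board_1_centre in the frame of box_b between -0.03 and 0.03 m and y of board_1_centre in the frame of box_b between -0.03 and 0.03 m and z of board_1_centre in the frame of box_b between 0 and 0.046 m and angle between the y axis of board_1_centre and the z axis of box_b, either way round below 0.15 rad) and (x of board_2_centre in the frame of box_b between -0.03 and 0.03 m and y of board_2_centre in the frame of box_b between -0.03 and 0.03 m and z of board_2_centre in the frame of box_b between 0 and 0.046 m and angle between the y axis of board_2_centre and the z axis of box_b, either way round below 0.15 rad) and (x of board_3_centre in the frame of box_b between -0.03 and 0.03 m and y of board_3_centre in the frame of box_b between -0.03 and 0.03 m and z of board_3_centre in the frame of box_b between 0 and 0.046 m and angle between the y axis of board_3_centre and the z axis of box_b, either way round below 0.15 rad) and (x of board_4_centre in the frame of box_b between -0.03 and 0.03 m and y of board_4_centre in the frame of box_b between -0.03 and 0.03 m and z of board_4_centre in the frame of box_b between 0 and 0.046 m and angle between the y axis of board_4_centre and the z axis of box_b, either way round below 0.15 rad) and x of weight_centre in the frame of box_a between -0.045 and 0.045 m and y of weight_centre in the frame of box_a between -0.045 and 0.045 m and z of weight_centre in the frame of box_a between 0.064 and 0.084 m and angle between the z axis of weight_centre and the z axis of box_a, either way round below 0.15 rad))); the robot touches nothing.
It fails at once if a lid is flung or slammed (faster than 4 rad/s) (velocity of joint any of lid_a, lid_b above 4 rad/s or velocity of joint any of lid_a, lid_b below -4 rad/s).
It fails at once if a bystanding thread reel or the clip is shifted by more than 4 cm (distance of any of reel_pale, reel_other, clip from where it was at the start of the episode above 0.04 m).
Of board_1, board_2, board_3, board_4 only 2 to 4 are there at a start; the rules pass over those that are not, and their reading is None.
At some moment in a run one of weight may be knocked a few centimetres aside while the robot is not near it.
It also fails if it takes over 210 s, if anything falls off the work surface, if the arm or the gripper's body presses on something with over 40 N, if the wrist force passes 120 N, or if a joint passes its speed limit or range.

## Working session

There is one attempt and no reset: what is moved stays moved. The work goes in short steps, Python scripts to look and compute and a tool call to move; the robot and the scene stay as the last step left them, time stands still between calls to the robot, and variables do not carry over. Pictures are saved under pics/ and viewed, about 12 in all and at most 16, crops included, and the job is handed in when it is done.

Besides the shell and the picture viewer there is one more tool, called as name(argument=value, ...) on one line, values as JSON. play_rows: Moves the arm, as the interface text tells. Its arguments: {"type":"object","properties":{"commands":{"type":"array","items":{"type":"array","items":{"type":"number"}}},"grip_force":{"type":"number"}},"required":["commands"]}

```bash
mkdir -p pics; cat > h.py <<'E'
import numpy as np, cv2
from bench import r
def snap(name,fn,crop=None,scale=1):
    c=r.camera(name); im=c["img"][:,:,::-1].copy()
    np.savez(fn.replace('.png','.npz'),K=c["K"],T=c["camera_from_world"],img=c["img"])
    if crop: x0,y0,x1,y1=crop; im=im[y0:y1,x0:x1]
    im=cv2.resize(im,None,fx=scale,fy=scale,interpolation=cv2.INTER_CUBIC)
    cv2.imwrite(fn,im); return c
def crop(fn,out,c,scale):
    im=np.load(fn)["img"][:,:,::-1]; x0,y0,x1,y1=c
    cv2.imwrite(out,cv2.resize(im[y0:y1,x0:x1],None,fx=scale,fy=scale,interpolation=cv2.INTER_CUBIC))
def ray(d,u,v):
    T=d["T"];R=T[:3,:3];o=-R.T@T[:3,3];k=R.T@np.linalg.inv(d["K"])@np.array([u,v,1.]);return o,k
def atz(d,u,v,z):
    o,k=ray(d,u,v);return o+k*(z-o[2])/k[2]
def tri(d1,p1,d2,p2):
    o1,a=ray(d1,*p1);o2,b=ray(d2,*p2);a/=np.linalg.norm(a);b/=np.linalg.norm(b)
    A=np.stack([a,-b],1);s=np.linalg.lstsq(A,o2-o1,rcond=None)[0]
    p=o1+a*s[0];q=o2+b*s[1];return (p+q)/2,np.linalg.norm(p-q)
def proj(d,p):
    T=d["T"];q=d["K"]@(T[:3,:3]@np.asarray(p)+T[:3,3]);return q[:2]/q[2]
E
python3 - <<'E'
from h import *
snap("scene","pics/s0.png",scale=1.25);snap("top","pics/t0.png",scale=1.25)
for n in("s0","t0"):
    d=np.load(f"pics/{n}.npz");T=d["T"];print(n,d["K"].tolist(),(-T[:3,:3].T@T[:3,3]).round(3),T[:3,:3].round(3).tolist())
s=r.read_state();print({k:np.round(v,3) for k,v in s.items()})
E
```

```text
s0 [[378.8428358114603, 0.0, 321.02118106264163], [0.0, 378.8428358114603, 203.03664630812276], [0.0, 0.0, 1.0]] [ 0.129 -0.894  0.603] [[0.868, -0.496, 0.022], [-0.236, -0.452, -0.86], [0.436, 0.742, -0.51]]
t0 [[451.1266046737226, 0.0, 323.7273631912005], [0.0, 451.1266046737226, 205.00347019314444], [0.0, 0.0, 1.0]] [ 0.46  -0.106  1.402] [[0.02, -1.0, -0.003], [-0.995, -0.019, -0.096], [0.096, 0.005, -0.995]]
{'time': np.float64(0.1), 'joint_positions': array([-1.224,  0.333, -0.065,  1.461,  0.022,  1.35 , -0.089]), 'joint_vel': array([ 0.   , -0.003,  0.001, -0.002, -0.002,  0.   , -0.001]), 'joint_torque': array([ 1.0000e-03, -6.2454e+01,  2.5000e-02, -3.9073e+01, -6.1000e-02,
        3.7000e-02,  0.0000e+00]), 'ee_pos': array([0.226, 0.582, 0.194]), 'eef_rot': array([ 0.825,  0.565, -0.001,  0.   ]), 'ft_force': array([ 0.57 , -0.205, -0.368]), 'torque': array([-0.007,  0.006,  0.041]), 'width': np.float64(0.087)}
```

View pics/s0.png

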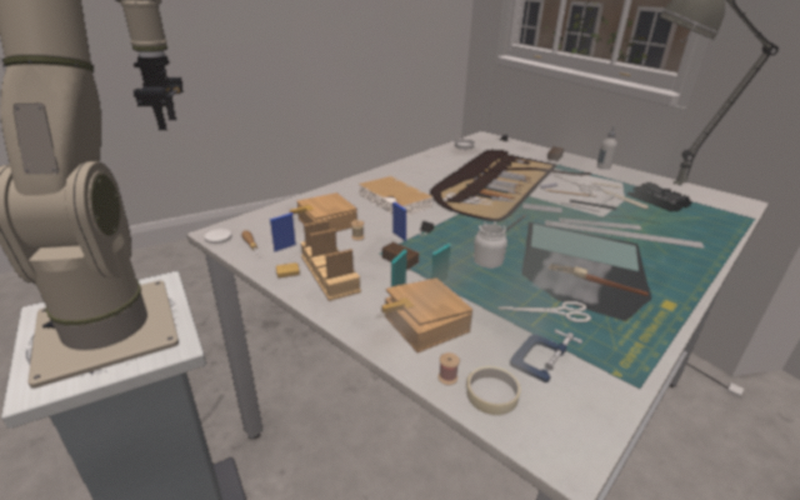

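View pics/t0.png

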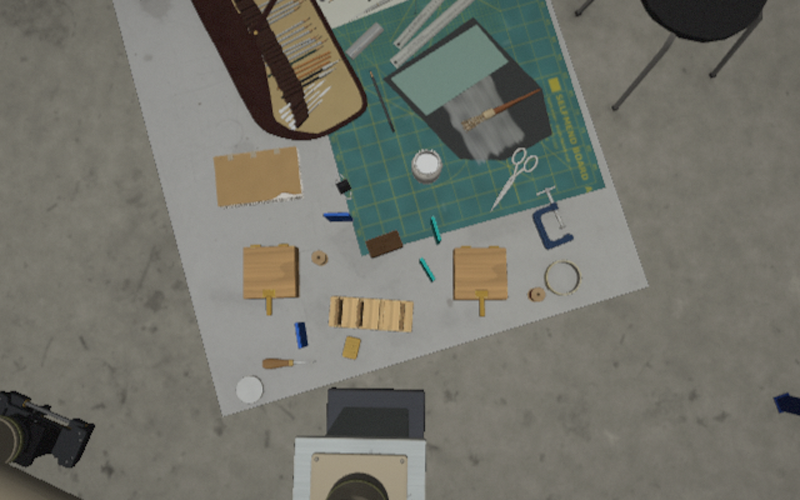

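The scene shows box left (325,210 in s0), box right (430,310), rack (330,268) with two brown boards, upright blue boards (283,231),(400,221), turquoise (398,265),(440,260); weight (400,254). Only the brown ones in the rack fit. Enlarged crops next.

```bash
python3 - <<'E'
from h import *
crop("pics/s0.npz","pics/s0c.png",(215,140,390,285),4.5)
crop("pics/t0.npz","pics/t0c.png",(185,170,425,300),3.3)
E
```

```text
(no output)
```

View pics/s0c.png

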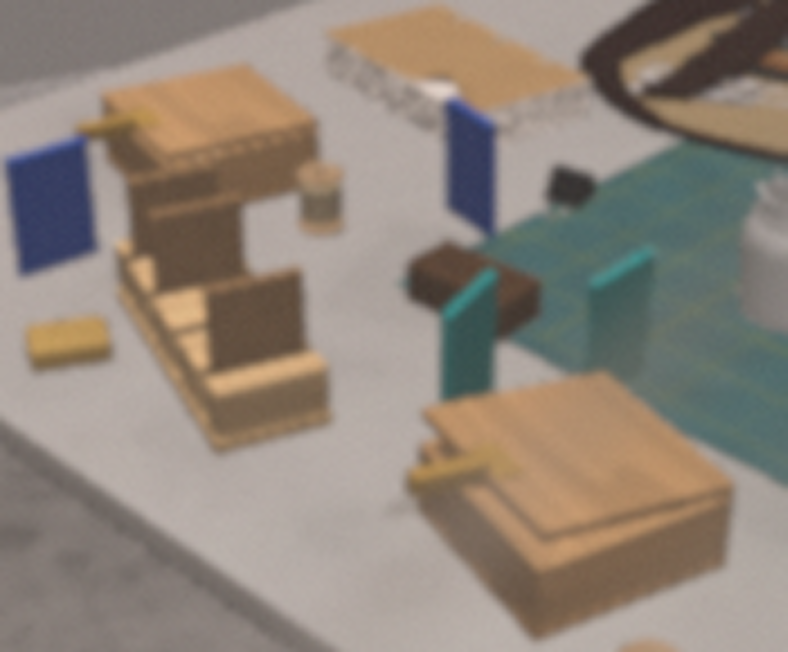

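View pics/t0c.png

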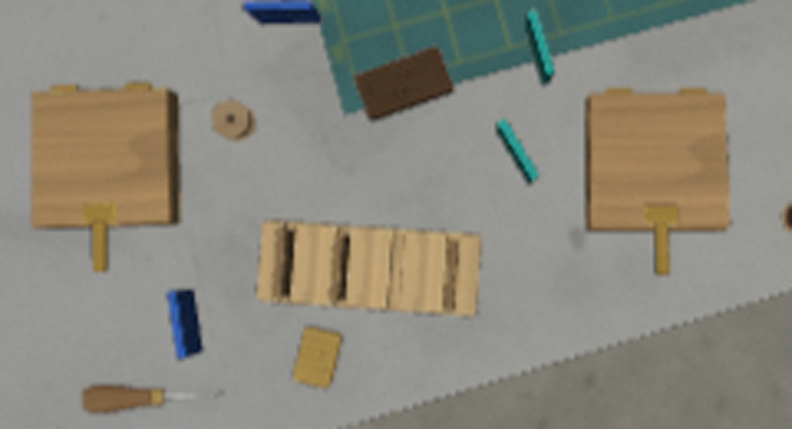

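Top crop: left box lid (33–175, 90–227) with tab tip (100,270); right lid (588–728, 92–230), tab tip (662,273); rack slots with brown boards at x≈285, 341, 452 (three boards; slot 3 at ~393 empty); weight (404,83). Blue (283,12),(185,323) and turquoise (517,150),(540,45) stand outside the rack and are not meant.

```bash
python3 - <<'E'
from h import *
t=np.load("pics/t0.npz");s=np.load("pics/s0.npz")
tp=lambda x,y:((x+.5)/3.3-.5+185,(y+.5)/3.3-.5+170)
sp=lambda x,y:((x+.5)/4.5-.5+215,(y+.5)/4.5-.5+140)
print("tri")
for n,a,b in [("tabL tip",(100,270),(79,131)),("tabR tip",(662,273),(411,482)),("lidL backleft",(33,92),(103,95)),("lidL backright",(168,92),(247,66)),("lidL frontright",(172,225),(318,123)),
 ("lidR frontleft",(588,229),(425,410)),("lidR backR",(725,94),(733,488)),("lidR backL",(590,94),(603,373)),("lidR frontR",(728,230),(545,535)),
 ("b4 front?",(445,308),(207,285)),("b4 back",(460,238),(300,272)),("b2 a",(332,303),(150,212)),("b2 back",(348,233),(240,197))]:
    p,e=tri(t,tp(*a),s,sp(*b));print(n,p.round(3),round(e,4))
print("top z=.0565")
for n,q,z in [("L",(33,92),.0565),("L",(168,92),.0565),("L",(170,225),.0565),("L",(33,227),.0565),("Ltab",(100,270),.055),
 ("R",(590,94),.0565),("R",(725,94),.0565),("R",(728,230),.0565),("R",(588,229),.0565),("Rtab",(662,273),.055),
 ("rack",(262,221),.044),("rack",(480,234),.044),("rack",(475,315),.044),("rack",(258,299),.044),
 ("b1",(291,260),.1),("b2",(346,268),.1),("b4",(453,273),.1),
 ("W",(354,80),.036),("W",(440,47),.036),("W",(455,88),.036),("W",(372,119),.036)]: print(n,atz(t,*tp(*q),z).round(4))
E
```

```text
tri
tabL tip [0.445 0.221 0.061] 0.0016
tabR tip [ 0.453 -0.281  0.076] 0.0004
lidL backleft [0.552 0.311 0.037] 0.1157
lidL backright [0.58  0.164 0.109] 0.0474
lidL frontright [0.534 0.127 0.091] 0.106
lidR frontleft [ 0.493 -0.217  0.068] 0.0043
lidR backR [ 0.615 -0.34   0.054] 0.0019
lidR backL [ 0.613 -0.217  0.055] 0.0012
lidR frontR [ 0.494 -0.342  0.069] 0.0032
b4 front? [ 0.42  -0.091  0.101] 0.0015
b4 back [ 0.477 -0.101  0.1  ] 0.0056
b2 a [0.422 0.008 0.101] 0.0011
b2 back [ 0.48  -0.004  0.103] 0.0045
top z=.0565
L [0.6056 0.2893 0.0565]
L [0.608  0.1663 0.0565]
L [0.4873 0.1598 0.0565]
L [0.4831 0.2835 0.0565]
Ltab [0.4457 0.2217 0.055 ]
R [ 0.6135 -0.2176  0.0565]
R [ 0.6159 -0.3403  0.0565]
R [ 0.4926 -0.3433  0.0565]
R [ 0.4911 -0.2172  0.0565]
Rtab [ 0.4529 -0.2843  0.055 ]
rack [0.4928 0.0786 0.044 ]
rack [ 0.4849 -0.1201  0.044 ]
rack [ 0.4117 -0.1169  0.044 ]
rack [0.4222 0.08   0.044 ]
b1 [0.4581 0.0447 0.1   ]
b2 [ 0.4521 -0.0034  0.1   ]
b4 [ 0.4496 -0.0966  0.1   ]
W [ 0.6247 -0.0011  0.036 ]
W [ 0.657 -0.08   0.036]
W [ 0.619  -0.0946  0.036 ]
W [ 0.5888 -0.0187  0.036 ]
```

play_rows(commands=[[2.3,-3.6,0,0,0,0.04,4],[2.3,-3.6,0,0,0,0.04,4],[2.3,-3.6,0,0,0,0.04,4],[2.3,-3.6,0,0,0,0.04,4],[2.3,-3.6,0,0,0,0.04,4],[2.3,-3.6,0,0,0,0.04,4],[2.3,-3.6,0,0,0,0.04,4],[2.3,-3.6,0,0,0,0.04,4],[2.3,-3.6,0,0,0,0.04,4],[2.3,-3.6,0,0,0,0.04,4],[0,0,0,0,0,0,4],[0,0,0,0,0,0,4]], grip_force=10)

```text
time: 1.6
ee_pos: [0.4554, 0.2233, 0.1947]
eef_rot: [0.696, 0.718, -0.0, -0.0]
ft_force: [0.3, 0.7, 0.2]
width: 0.0401
```

```bash
python3 - <<'E'
from h import *
t=np.load("pics/t0.npz");im=t["img"][:,:,::-1]
x0,y0,x1,y1=255,228,340,272;S=9
v=cv2.resize(im[y0:y1,x0:x1],None,fx=S,fy=S,interpolation=cv2.INTER_CUBIC)
c=np.array([.4529,-.0196]);a=-.042;R=np.array([[np.cos(a),-np.sin(a)],[np.sin(a),np.cos(a)]])
def box(cx,cy,hx,hy,z,col):
    P=[proj(t,[*(c+R@[cx+i*hx,cy+j*hy]),z]) for i,j in((1,1),(1,-1),(-1,-1),(-1,1))]
    P=np.array([[(p[0]+.5-x0)*S,(p[1]+.5-y0)*S] for p in P]).astype(int)
    cv2.polylines(v,[P],True,col,1)
box(0,0,.038,.1,.044,(0,255,0))
for y in(.075,.025,-.075): box(0,y,.03,.004,.1,(0,0,255))
cv2.imwrite("pics/t0r.png",v)
E
```

```text
(no output)
```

View pics/t0r.png

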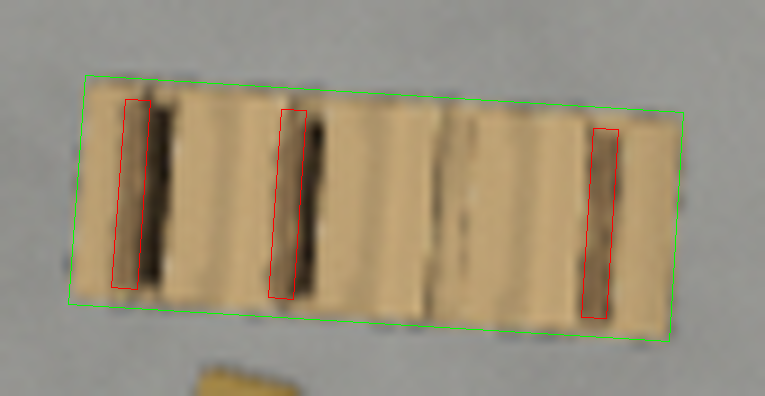

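The crop shows boards' tops (brown strips, dark shadow beside) at (136,190), (288,200), (601,223), matching the rack model within ~1.5 mm; slot 3 empty. Now lower onto the left tab.

play_rows(commands=[[0.2,-0.1,-3,0,0,0,4],[0,0,-3,0,0,0,4],[0,0,-3,0,0,0,4],[0,0,-3,0,0,0,4],[0,0,-2,0,0,0,4],[0,0,-1.6,0,0,0,4],[0,0,0,0,0,0,4],[0,0,0,0,0,0,0],[0,0,0,0,0,0,0],[0,0,0,0,0,0,0],[0,0,0,0,0,0,0]], grip_force=10)

```text
time: 2.98
ee_pos: [0.458, 0.2219, 0.0392]
eef_rot: [0.696, 0.718, 0.0, -0.0]
ft_force: [0.9, -0.4, -0.5]
width: 0.0081
```

play_rows(commands=[[0,0,0,0,0,0,0],[0,0,0,0,0,0,0]])

```text
time: 3.22
ee_pos: [0.4579, 0.2217, 0.039]
eef_rot: [0.696, 0.718, 0.0, -0.0]
ft_force: [-0.0, -0.1, 0.6]
width: 0.0008
```

```bash
python3 - <<'E'
from h import *
c=snap("scene","pics/s1.png",(215,120,315,190),7)
snap("top","pics/t1.png")
for n in("s1","t1"):
    d=np.load(f"pics/{n}.npz");print([proj(d,[.458,.2217,z]).round(1).tolist() for z in(.039,.058)])
E
```

```text
[[236.7, 173.8], [236.2, 168.6]]
[[216.4, 247.3], [214.9, 247.3]]
```

View pics/s1.png

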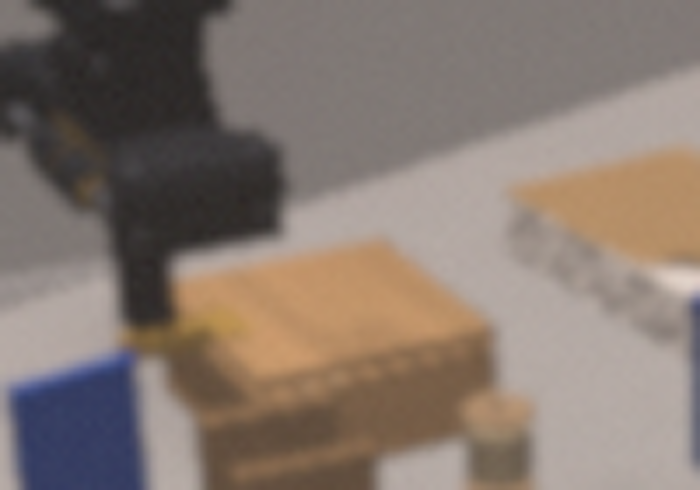

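```bash
python3 - <<'E'
from h import *
a=np.load("pics/s1.npz")["img"][150:185,222:262,::-1];b=np.load("pics/t1.npz")["img"][215:270,190:250,::-1]
a=cv2.resize(a,(600,525),interpolation=cv2.INTER_NEAREST)[:, :400] if 0 else cv2.resize(a,(400,350),interpolation=cv2.INTER_CUBIC)
b=cv2.resize(b,(382,350),interpolation=cv2.INTER_CUBIC)
cv2.imwrite("pics/c1.png",np.hstack([a,b]))
E
```

```text
(no output)
```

View pics/c1.png

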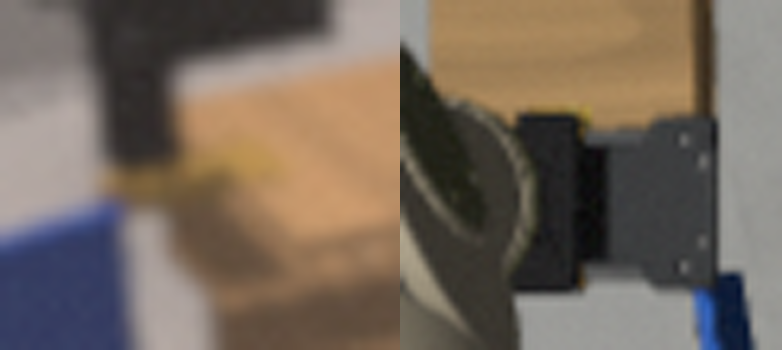

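play_rows(commands=[[0,0,3,0,0,0,0],[-2.5,0.5,0,0,0,0,0],[-2.5,0.5,0,0,0,0,0],[-1.0,0.5,0,0,0,0,0],[0,0,0,0,0,0,0]])

```text
time: 3.95
ee_pos: [0.3979, 0.2373, 0.0691]
eef_rot: [0.696, 0.718, 0.0, -0.0]
ft_force: [-0.0, 0.1, -0.5]
width: 0.0003
```

```bash
python3 - <<'E'
from h import *
c=snap("scene","pics/s2.png",(200,120,270,190),8)
d=np.load("pics/s2.npz");e=np.array(r.read_state()["ee_pos"])
for dz in (0,.025):
  p=proj(d,e+[0,0,dz]);print(e.round(4),p.round(1),((p-[200,120])*8).round(0))
E
```

```text
[0.3985 0.2369 0.0691] [216.6 167.3] [133. 378.]
[0.3985 0.2369 0.0691] [215.7 160.2] [126. 321.]
```

View pics/s2.png

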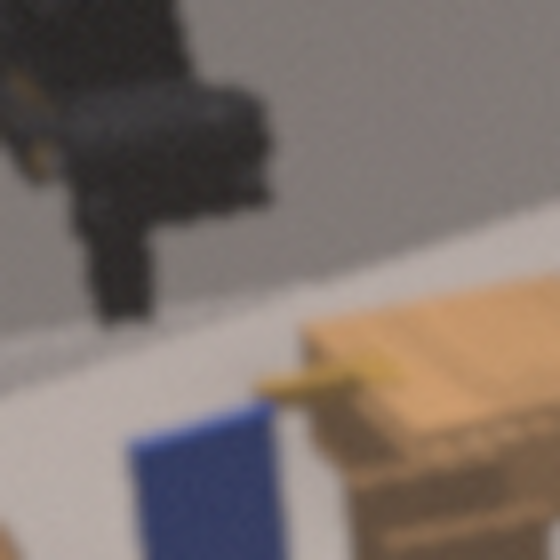

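play_rows(commands=[[0,0,-3,0,0,0,0],[0,0,-3,0,0,0,0],[0,0,-0.8,0,0,0,0],[0,0,0,0,0,0,0]])

```text
time: 4.5
ee_pos: [0.3984, 0.2365, 0.0011]
eef_rot: [0.697, 0.717, -0.0, 0.0]
ft_force: [0.3, 0.2, 0.4]
width: 0.0
```

play_rows(commands=[[0,0,-1,0,0,0,0],[0,0,0,0,0,0,0]])

```text
time: 4.75
ee_pos: [0.3995, 0.2376, -0.008]
eef_rot: [0.696, 0.718, 0.002, 0.0]
ft_force: [-0.1, 0.3, 7.8]
width: 0.0007
```

play_rows(commands=[[0,0,-0.7,0,0,0,0],[0,0,0,0,0,0,0]])

```text
time: 5.0
ee_pos: [0.3979, 0.2368, -0.016]
eef_rot: [0.696, 0.718, 0.0, -0.0]
ft_force: [-0.4, -0.5, 0.2]
width: 0.0004
```

play_rows(commands=[[0,0,-0.4,0,0,0,0],[0,0,0,0,0,0,0]])

```text
time: 5.25
ee_pos: [0.3976, 0.2366, -0.0203]
eef_rot: [0.696, 0.718, -0.0, -0.0]
ft_force: [0.8, 0.1, 0.9]
width: 0.0006
```

play_rows(commands=[[0,0,-0.3,0,0,0,0],[0,0,0,0,0,0,0]])

```text
time: 5.5
ee_pos: [0.3977, 0.2366, -0.0233]
eef_rot: [0.696, 0.718, -0.0, -0.0]
ft_force: [-0.2, -0.1, 0.1]
width: 0.0005
```

play_rows(commands=[[0,0,-0.3,0,0,0,0],[0,0,0,0,0,0,0]])

```text
time: 5.75
ee_pos: [0.3978, 0.2367, -0.0263]
eef_rot: [0.696, 0.718, -0.0, -0.0]
ft_force: [-0.5, -0.3, 0.4]
width: 0.0004
```

play_rows(commands=[[0,0,-0.2,0,0,0,0],[0,0,0,0,0,0,0]])

```text
time: 6.0
ee_pos: [0.398, 0.2368, -0.0273]
eef_rot: [0.696, 0.718, 0.0, -0.0]
ft_force: [-4.6, -3.2, 14.7]
width: 0.0004
```

play_rows(commands=[[0,0,-0.2,0,0,0,0],[0,0,0,0,0,0,0]])

```text
time: 6.25
ee_pos: [0.3981, 0.2369, -0.0274]
eef_rot: [0.697, 0.718, -0.0, -0.0]
ft_force: [-14.4, -10.4, 47.0]
width: 0.0009
```

play_rows(commands=[[0,0,-0.2,0,0,0,0],[0,0,0,0,0,0,0]])

```text
time: 6.5
ee_pos: [0.3981, 0.2369, -0.0276]
eef_rot: [0.697, 0.717, -0.0, -0.001]
ft_force: [-26.4, -17.7, 78.7]
width: 0.0008
```

Contact with the table at reported z = −0.027: the reported TCP z reads 27 mm low (the camera agrees). I correct for it from here.

play_rows(commands=[[0,0,3,0,0,0,4],[0,0,4,0,0,0,4],[0,0,5,0,0,0,4],[3,-0.8,0,0,0,0,4],[3,-0.7,0,0,0,0,4],[0,0,0,0,0,0,4]], grip_force=10)

```text
time: 7.25
ee_pos: [0.4594, 0.2208, 0.0879]
eef_rot: [0.697, 0.717, 0.0, 0.0]
ft_force: [-0.9, 0.3, 0.6]
width: 0.0392
```

play_rows(commands=[[0,0,-3,0,0,0,4],[0,0,-3,0,0,0,4],[0,0,-1.8,0,0,0,4],[0,0,0,0,0,0,4],[0,0,0,0,0,0,0],[0,0,0,0,0,0,0],[0,0,0,0,0,0,0],[0,0,0,0,0,0,0],[0,0,0,0,0,0,0]])

```text
time: 8.38
ee_pos: [0.4581, 0.2211, 0.01]
eef_rot: [0.696, 0.718, -0.0, 0.0]
ft_force: [0.6, -3.4, 0.2]
width: 0.0119
```

play_rows(commands=[[0.1,0,1.5,0,0,0,0],[0.3,0,1.5,0,0,0,0],[0.45,0,1.45,0,0,0,0],[0.6,0,1.4,0,0,0,0],[0.75,0,1.35,0,0,0,0],[0.8,0,1.25,0,0,0,0],[0,0,0,0,0,0,0]])

```text
time: 9.25
ee_pos: [0.4888, 0.2228, 0.0958]
eef_rot: [0.696, 0.718, 0.001, -0.0]
ft_force: [-2.4, 1.0, 2.9]
width: 0.0119
```

play_rows(commands=[[0.95,0,1.15,0,0,0,0],[0,0,0,0,0,0,0]])

```text
time: 9.5
ee_pos: [0.4982, 0.2231, 0.107]
eef_rot: [0.696, 0.718, 0.001, -0.0]
ft_force: [-1.3, 4.9, 2.0]
width: 0.0123
```

play_rows(commands=[[1.05,0,1.1,0,0,0,0],[1.2,0,0.95,0,0,0,0],[1.3,0,0.8,0,0,0,0],[0,0,0,0,0,0,0]])

```text
time: 10.0
ee_pos: [0.5334, 0.225, 0.1352]
eef_rot: [0.696, 0.718, 0.002, -0.001]
ft_force: [-0.6, 10.1, 1.6]
width: 0.012
```

play_rows(commands=[[1.35,0.2,0.67,0,0,0,0],[1.4,0.15,0.57,0,0,0,0],[1.45,0.05,0.4,0,0,0,0],[1.5,0.05,0.28,0,0,0,0],[0,0,0,0,0,0,0]])

```text
time: 10.62
ee_pos: [0.5903, 0.228, 0.1534]
eef_rot: [0.696, 0.718, 0.001, -0.001]
ft_force: [0.3, 6.5, -1.5]
width: 0.0114
```

play_rows(commands=[[1.5,0.05,0.12,0,0,0,0],[1.5,0.05,-0.04,0,0,0,0],[0.7,0,-0.08,0,0,0,0],[0,0,0,0,0,0,0]])

```text
time: 11.12
ee_pos: [0.6267, 0.2298, 0.1531]
eef_rot: [0.696, 0.718, 0.001, -0.001]
ft_force: [-0.5, 8.2, -2.3]
width: 0.0121
```

play_rows(commands=[[0,0,0,0,0,0,4],[0,0,0,0,0,0,4],[0,0,3,0,0,0,4],[0,0,5,0,0,0,4],[-1.35,-4.25,0,0,0,0,4],[-1.35,-4.25,0,0,0,0,4],[-1.35,-4.25,0,0,0,0,4],[-1.35,-4.25,0,0,0,0,4],[-1.35,-4.25,0,0,0,0,4],[-1.35,-4.25,0,0,0,0,4],[-1.35,-4.25,0,0,0,0,4],[-1.35,-4.25,0,0,0,0,4],[-1.35,-4.25,0,0,0,0,4],[-1.35,-4.25,0,0,0,0,4],[-1.35,-4.25,0,0,0,0,4],[-1.25,-4.45,0,0,0,-0.02,4],[0,0,0,0,0,0,4],[0,0,0,0,0,0,4]])

```text
time: 13.38
ee_pos: [0.4658, -0.2845, 0.2336]
eef_rot: [0.704, 0.711, 0.0, -0.0]
ft_force: [0.6, 0.3, -0.5]
width: 0.04
```

```bash
python3 - <<'E'
from h import *
c=snap("scene","pics/s3.png",(200,80,400,285),2.8)
snap("top","pics/t3.png")
print(r.read_state()["ee_pos"])
E
```

```text
[ 0.46631631 -0.28361203  0.23359869]
```

View pics/s3.png

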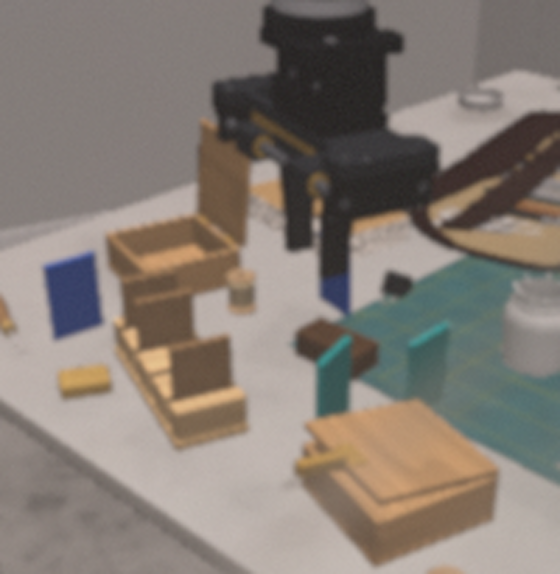

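Left lid stands upright (crop (223,185)): box_a/left is sound so far. Right tab at (325,458). Lower onto it.

play_rows(commands=[[0,0.2,-4,0,0,0,4],[0,0,-4,0,0,0,4],[0,0,-4,0,0,0,4],[0,0,-4,0,0,0,4],[0,0,-3,0,0,0,4],[0,0,-2.1,0,0,0,4],[0,0,0,0,0,0,4],[0,0,0,0,0,0,0],[0,0,0,0,0,0,0],[0,0,0,0,0,0,0],[0,0,0,0,0,0,0],[0,0,0,0,0,0,0]])

```text
time: 14.98
ee_pos: [0.4661, -0.2824, 0.0228]
eef_rot: [0.703, 0.711, 0.0, -0.0]
ft_force: [1.1, 1.6, -0.2]
width: 0.0118
```

play_rows(commands=[[0.28,0,1.5,0,0,0,0],[0.43,0,1.46,0,0,0,0],[0.57,0,1.41,0,0,0,0],[0.72,0,1.34,0,0,0,0],[0,0,0,0,0,0,0]])

```text
time: 15.6
ee_pos: [0.4867, -0.2821, 0.0812]
eef_rot: [0.703, 0.711, 0.0, -0.0]
ft_force: [-2.5, 6.9, 2.2]
width: 0.0123
```

play_rows(commands=[[0.42,0,0.64,0,0,0,0],[0.42,0,0.63,0,0,0,0],[0,0,0,0,0,0,0]])

```text
time: 15.98
ee_pos: [0.4951, -0.2819, 0.0933]
eef_rot: [0.703, 0.711, 0.0, -0.0]
ft_force: [-0.9, 7.3, 0.8]
width: 0.0117
```

play_rows(commands=[[0.3,0,0.4,0,0,0,0],[0,0,0,0,0,0,0]])

```text
time: 16.23
ee_pos: [0.4971, -0.2818, 0.0964]
eef_rot: [0.703, 0.711, -0.0, -0.001]
ft_force: [-0.8, 5.7, -3.0]
width: 0.012
```

play_rows(commands=[[0.2,0,0.3,0,0,0,0],[0,0,0,0,0,0,0]])

```text
time: 16.48
ee_pos: [0.498, -0.2818, 0.0985]
eef_rot: [0.703, 0.711, -0.001, -0.002]
ft_force: [-2.8, 6.0, -7.6]
width: 0.0122
```

play_rows(commands=[[0.2,0,0.3,0,0,0,0],[0,0,0,0,0,0,0]])

```text
time: 16.73
ee_pos: [0.4995, -0.2818, 0.1012]
eef_rot: [0.703, 0.711, -0.001, -0.002]
ft_force: [-3.8, 6.1, -8.7]
width: 0.0117
```

Right lid stopped dead near 0.65 with force rising and pads slipping: right box is the binding one. Release and go to the slot-4 board.

play_rows(commands=[[0,0,0,0,0,0,4],[0,0,0,0,0,0,4],[0,0,0,0,0,0,4],[0,0,3,0,0,0,4],[0,0,5,0,0,0,4],[-1,3.75,0,0,0,-0.01,4],[-1,3.75,0,0,0,-0.01,4],[-1,3.75,0,0,0,-0.01,4],[-1,3.75,0,0,0,-0.01,4],[-1,3.75,0,0,0,-0.01,4],[0,0,0,0,0,0,4],[0,0,0,0,0,0,4]], grip_force=15)

```text
time: 18.23
ee_pos: [0.4516, -0.096, 0.1829]
eef_rot: [0.721, 0.693, 0.0, 0.0]
ft_force: [-0.3, -1.1, 1.0]
width: 0.0401
```

play_rows(commands=[[0,0.15,-4,0,0,0,4],[0,0,-4,0,0,0,4],[0,0,-3.5,0,0,0,4],[0,0,-2.7,0,0,0,4],[0,0,0,0,0,0,4],[0,0,0,0,0,0,0.3],[0,0,0,0,0,0,0.3],[0,0,0,0,0,0,0.3],[0,0,0,0,0,0,0.3],[0,0,0,0,0,0,0.3]], grip_force=15)

```text
time: 19.48
ee_pos: [0.4515, -0.094, 0.0408]
eef_rot: [0.721, 0.693, 0.0, 0.0]
ft_force: [-0.2, -0.3, 3.3]
width: 0.0083
```

play_rows(commands=[[0,0,2,0,0,0,0.3],[0,0,3.5,0,0,0,0.3],[0,0,3.5,0,0,0,0.3],[0,0,3.5,0,0,0,0.3],[0,0,3.5,0,0,0,0.3],[0.5,3.2,0,0,0,-0.15,0.3],[0.5,3.2,0,0,0,-0.15,0.3],[0.5,3.2,0,0,0,-0.15,0.3],[0.5,3.2,0,0,0,-0.15,0.3],[0.5,3.2,0,0,0,-0.15,0.3],[0.5,3.2,0,0,0,-0.15,0.3],[0.5,3.2,0,0,0,-0.15,0.3],[0.5,3.2,0,0,0,-0.15,0.3],[0.5,3.2,0,0,0,-0.15,0.3],[0.5,3.2,0,0,0,-0.15,0.3],[0,0,0,0,0,0,0.3],[0,0,0,0,0,0,0.3]])

```text
time: 21.6
ee_pos: [0.5012, 0.2255, 0.2003]
eef_rot: [1.0, 0.016, -0.0, 0.0]
ft_force: [0.2, -0.9, -0.1]
width: 0.0077
```

```bash
python3 -c "
from h import *
print(r.read_state()['joint_positions'])"
```

```text
[-0.65792582  0.15983558  0.17014539  1.66490079 -0.02739813  1.31981364
 -0.45086494]
```

play_rows(commands=[[0,0,0,0.005,-0.157,0,0.3],[0,0,0,0.005,-0.157,0,0.3],[0,0,0,0.005,-0.157,0,0.3],[0,0,0,0.005,-0.157,0,0.3],[0,0,0,0.005,-0.157,0,0.3],[0,0,0,0,0,0,0.3],[0,0,0,0,0,0,0.3]])

```text
time: 22.48
ee_pos: [0.5023, 0.225, 0.2012]
eef_rot: [0.926, 0.013, 0.376, -0.005]
ft_force: [0.2, 0.1, 0.2]
width: 0.0075
```

```bash
python3 - <<'E'
from h import *
c=snap("scene","pics/s4.png",(190,80,300,190),5.5)
d=np.load("pics/s4.npz");s=r.read_state();e=np.array(s["ee_pos"]);print(e.round(4),np.round(s['joint_positions'],2))
k=np.array([.707,.02,-.707])
for n,p in [("tcp rep",e),("tcp +z",e+[0,0,.027]),("tcp tool",e-.027*k),("boardend +z",e+[0,0,.027]+.058*k),("boardend tool",e+.031*k)]:
  print(n,((proj(d,p)-[190,80])*5.5).round(0))
E
```

```text
[0.5026 0.2253 0.2015] [-0.71 -0.26 -0.15  2.29  0.83  0.72 -1.37]
tcp rep [304. 243.]
tcp +z [300. 197.]
tcp tool [270. 216.]
boardend +z [372. 256.]
boardend tool [343. 274.]
```

View pics/s4.png

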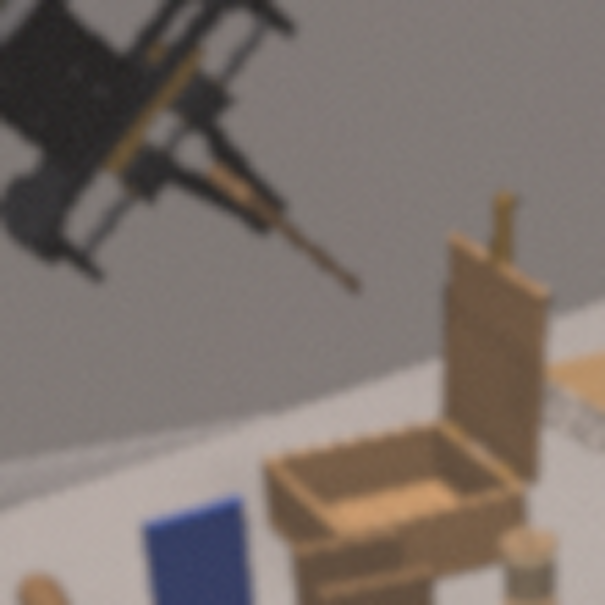

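The picture shows the board held at 45° with tips near (272,216), so the 27 mm offset runs along the tool axis; the box is open and empty, lid upright. Lower into the box.

play_rows(commands=[[3.2,0,0,0,0,0,0.3],[3.2,0,0,0,0,0,0.3],[0,0,-3,0,0,0,0.3],[0,0,-3,0,0,0,0.3],[0,0,-3,0,0,0,0.3],[0,0,-3,0,0,0,0.3],[0,0,-2,0,0,0,0.3],[0,0,-1.5,0,0,0,0.3],[0,0,0,0,0,0,0.3]])

```text
time: 23.65
ee_pos: [0.5665, 0.2248, 0.0448]
eef_rot: [0.926, 0.013, 0.376, -0.004]
ft_force: [-0.5, -0.1, 0.2]
width: 0.0081
```

play_rows(commands=[[0,0,-0.8,0,0,0,0.3],[0,0,0,0,0,0,0.3]])

```text
time: 23.9
ee_pos: [0.5665, 0.2255, 0.0381]
eef_rot: [0.926, 0.013, 0.377, -0.005]
ft_force: [0.2, -0.3, -0.4]
width: 0.008
```

play_rows(commands=[[0,0,-0.6,0,0,0,0.3],[0,0,0,0,0,0,0.3]])

```text
time: 24.15
ee_pos: [0.5657, 0.2255, 0.0313]
eef_rot: [0.926, 0.014, 0.377, -0.005]
ft_force: [0.1, 0.2, -0.6]
width: 0.0081
```

play_rows(commands=[[0,0,0,0,0,0,2.2],[0,0,0,0,0,0,2.2],[0,0,0,0,0,0,2.2],[-1.2,0,1.2,0,0,0,2.2],[-1.2,0,1.2,0,0,0,2.2],[-1.2,0,1.2,0,0,0,2.2],[-1.5,0,1.5,0,0,0,2.2],[-2.5,0,2.5,0,0,0,2.2],[0,0,4,0,0,0,2.2],[0,0,4,0,0,0,4],[0,0,0,0,0,0,4]])

```text
time: 25.52
ee_pos: [0.4906, 0.227, 0.1912]
eef_rot: [0.925, 0.013, 0.379, -0.007]
ft_force: [0.0, -0.7, -0.0]
width: 0.0347
```

```bash
python3 - <<'E'
from h import *
c=snap("scene","pics/s5.png",(190,80,310,200),3.3)
t=snap("top","pics/t5.png")
a=cv2.imread("pics/s5.png");b=cv2.resize(t["img"][170:270,185:300,::-1],(396,396*100//115),interpolation=cv2.INTER_CUBIC)
b=cv2.copyMakeBorder(b,0,396-b.shape[0],0,0,cv2.BORDER_CONSTANT)
cv2.imwrite("pics/c5.png",np.hstack([a,b]))
E
```

```text
(no output)
```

View pics/c5.png

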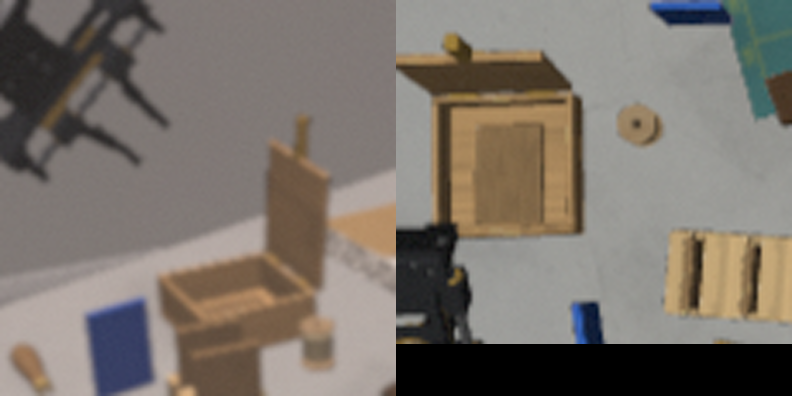

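Board 1 lies flat in the box (right panel (506,174)), well centred. Next: slot-2 board.

play_rows(commands=[[0,0,0,-0.005,0.157,0,4],[0,0,0,-0.005,0.157,0,4],[0,0,0,-0.005,0.157,0,4],[0,0,0,-0.005,0.157,0,4],[0,0,0,-0.005,0.157,0,4],[-0.35,-2.2,0,0,0,0.15,4],[-0.35,-2.2,0,0,0,0.15,4],[-0.35,-2.2,0,0,0,0.15,4],[-0.35,-2.2,0,0,0,0.15,4],[-0.35,-2.2,0,0,0,0.15,4],[-0.35,-2.2,0,0,0,0.15,4],[-0.35,-2.2,0,0,0,0.15,4],[-0.35,-2.2,0,0,0,0.15,4],[-0.35,-2.2,0,0,0,0.15,4],[-0.35,-2.2,0,0,0,0.15,4],[0,0,0,0,0,0,4],[0,0,0,0,0,0,4]])

```text
time: 27.75
ee_pos: [0.4545, 0.0054, 0.1862]
eef_rot: [0.722, 0.692, 0.002, 0.001]
ft_force: [-0.5, 0.6, -0.2]
width: 0.04
```

play_rows(commands=[[0.1,0,-4,0,0,0,4],[0,0,-4,0,0,0,4],[0,0,-3.5,0,0,0,4],[0,0,-3,0,0,0,4],[0,0,0,0,0,0,4],[0,0,0,0,0,0,0.3],[0,0,0,0,0,0,0.3],[0,0,0,0,0,0,0.3],[0,0,0,0,0,0,0.3],[0,0,0,0,0,0,0.3]], grip_force=15)

```text
time: 29.0
ee_pos: [0.4561, 0.005, 0.0424]
eef_rot: [0.722, 0.692, 0.003, 0.001]
ft_force: [0.2, 0.7, 3.9]
width: 0.008
```

play_rows(commands=[[0,0,2,0,0,0,0.3],[0,0,3.5,0,0,0,0.3],[0,0,3.5,0,0,0,0.3],[0,0,3.5,0,0,0,0.3],[0,0,3.3,0,0,0,0.3],[0.45,2.2,0,0,0,-0.15,0.3],[0.45,2.2,0,0,0,-0.15,0.3],[0.45,2.2,0,0,0,-0.15,0.3],[0.45,2.2,0,0,0,-0.15,0.3],[0.45,2.2,0,0,0,-0.15,0.3],[0.45,2.2,0,0,0,-0.15,0.3],[0.45,2.2,0,0,0,-0.15,0.3],[0.45,2.2,0,0,0,-0.15,0.3],[0.45,2.2,0,0,0,-0.15,0.3],[0.45,2.2,0,0,0,-0.15,0.3],[0,0,0,0,0,0,0.3]])

```text
time: 31.0
ee_pos: [0.5004, 0.2265, 0.1995]
eef_rot: [1.0, 0.016, 0.001, 0.003]
ft_force: [0.1, -0.6, -0.9]
width: 0.0079
```

play_rows(commands=[[0,0,0,0.005,-0.157,0,0.3],[0,0,0,0.005,-0.157,0,0.3],[0,0,0,0.005,-0.157,0,0.3],[0,0,0,0.005,-0.157,0,0.3],[0,0,0,0.005,-0.157,0,0.3],[0,0,0,0,0,0,0.3],[0,0,0,0,0,0,0.3]])

```text
time: 31.88
ee_pos: [0.5017, 0.2238, 0.2006]
eef_rot: [0.926, 0.012, 0.378, -0.003]
ft_force: [0.2, -0.2, 0.6]
width: 0.0076
```

play_rows(commands=[[3.15,0.1,0,0,0,0,0.3],[3.15,0,0,0,0,0,0.3],[0,0,-3,0,0,0,0.3],[0,0,-3,0,0,0,0.3],[0,0,-3,0,0,0,0.3],[0,0,-3,0,0,0,0.3],[0,0,-2,0,0,0,0.3],[0,0,-1.5,0,0,0,0.3],[0,0,-0.6,0,0,0,0.3],[0,0,0,0,0,0,0.3]])

```text
time: 33.12
ee_pos: [0.5653, 0.225, 0.0395]
eef_rot: [0.925, 0.012, 0.379, -0.002]
ft_force: [-0.1, 0.2, -0.4]
width: 0.0079
```

play_rows(commands=[[0,0,0,0,0,0,2.2],[0,0,0,0,0,0,2.2],[0,0,0,0,0,0,2.2],[-1.2,0,1.2,0,0,0,2.2],[-1.2,0,1.2,0,0,0,2.2],[-1.2,0,1.2,0,0,0,2.2],[-1.5,0,1.5,0,0,0,2.2],[-2.5,0,2.5,0,0,0,2.2],[0,0,4,0,0,0,2.2],[0,0,3.5,0,0,0,4],[0,0,0,0,0,0,4]])

```text
time: 34.5
ee_pos: [0.489, 0.2264, 0.1934]
eef_rot: [0.925, 0.011, 0.38, -0.005]
ft_force: [-0.2, -0.9, -0.5]
width: 0.0346
```

```bash
cat > look.py <<'E'
import sys
from h import *
n=sys.argv[1]
c=snap("scene","pics/s%s.png"%n,(190,80,310,200),3.3)
t=snap("top","pics/t%s.png"%n)
a=cv2.imread("pics/s%s.png"%n);b=cv2.resize(t["img"][170:270,185:300,::-1],(396,344),interpolation=cv2.INTER_CUBIC)
b=cv2.copyMakeBorder(b,0,52,0,0,cv2.BORDER_CONSTANT)
cv2.imwrite("pics/c%s.png"%n,np.hstack([a,b]))
E
python3 look.py 6
```

```text
(no output)
```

View pics/c6.png

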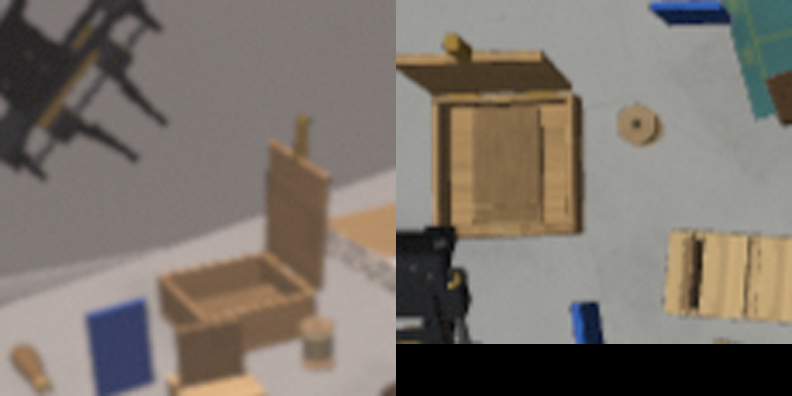

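Both boards lie in the box flat ((507,165) right panel, the second slightly hingeward). Next: slot-1 board.

play_rows(commands=[[0,0,0,-0.005,0.157,0,4],[0,0,0,-0.005,0.157,0,4],[0,0,0,-0.005,0.157,0,4],[0,0,0,-0.005,0.157,0,4],[0,0,0,-0.005,0.157,0,4],[-0.3,-1.7,0,0,0,0.15,4],[-0.3,-1.7,0,0,0,0.15,4],[-0.3,-1.7,0,0,0,0.15,4],[-0.3,-1.7,0,0,0,0.15,4],[-0.3,-1.7,0,0,0,0.15,4],[-0.3,-1.7,0,0,0,0.15,4],[-0.3,-1.7,0,0,0,0.15,4],[-0.3,-1.7,0,0,0,0.15,4],[-0.3,-1.7,0,0,0,0.15,4],[-0.3,-1.7,0,0,0,0.15,4],[0,0,0,0,0,0,4],[0,0,0,0,0,0,4]])

```text
time: 36.72
ee_pos: [0.458, 0.0552, 0.1889]
eef_rot: [0.723, 0.691, 0.004, 0.002]
ft_force: [0.2, 0.8, -0.6]
width: 0.0399
```

play_rows(commands=[[0,-0.1,-4,0,0,0,4],[0,0,-4,0,0,0,4],[0,0,-3.5,0,0,0,4],[0,0,-3.3,0,0,0,4],[0,0,0,0,0,0,4],[0,0,0,0,0,0,0.3],[0,0,0,0,0,0,0.3],[0,0,0,0,0,0,0.3],[0,0,0,0,0,0,0.3],[0,0,0,0,0,0,0.3]], grip_force=15)

```text
time: 37.98
ee_pos: [0.4586, 0.0537, 0.0421]
eef_rot: [0.722, 0.692, 0.005, 0.002]
ft_force: [-0.5, -0.2, 4.1]
width: 0.0077
```

play_rows(commands=[[0,0,2,0,0,0,0.3],[0,0,3.5,0,0,0,0.3],[0,0,3.5,0,0,0,0.3],[0,0,3.5,0,0,0,0.3],[0,0,3.3,0,0,0,0.3],[0.4,1.7,0,0,0,-0.15,0.3],[0.4,1.7,0,0,0,-0.15,0.3],[0.4,1.7,0,0,0,-0.15,0.3],[0.4,1.7,0,0,0,-0.15,0.3],[0.4,1.7,0,0,0,-0.15,0.3],[0.4,1.7,0,0,0,-0.15,0.3],[0.4,1.7,0,0,0,-0.15,0.3],[0.4,1.7,0,0,0,-0.15,0.3],[0.4,1.7,0,0,0,-0.15,0.3],[0.4,1.7,0,0,0,-0.15,0.3],[0,0,0,0,0,0,0.3]])

```text
time: 39.98
ee_pos: [0.498, 0.2246, 0.1992]
eef_rot: [1.0, 0.016, 0.002, 0.005]
ft_force: [0.4, 0.0, -0.4]
width: 0.0079
```

play_rows(commands=[[0,0,0,0.005,-0.157,0,0.3],[0,0,0,0.005,-0.157,0,0.3],[0,0,0,0.005,-0.157,0,0.3],[0,0,0,0.005,-0.157,0,0.3],[0,0,0,0.005,-0.157,0,0.3],[0,0,0,0,0,0,0.3],[0,0,0,0,0,0,0.3]])

```text
time: 40.85
ee_pos: [0.4992, 0.2225, 0.2002]
eef_rot: [0.925, 0.011, 0.379, -0.0]
ft_force: [0.6, 0.1, 0.2]
width: 0.008
```

play_rows(commands=[[3.25,0.2,0,0,0,0,0.3],[3.25,0,0,0,0,0,0.3],[0,0,-3,0,0,0,0.3],[0,0,-3,0,0,0,0.3],[0,0,-3,0,0,0,0.3],[0,0,-3,0,0,0,0.3],[0,0,-2,0,0,0,0.3],[0,0,-1.3,0,0,0,0.3],[0,0,0,0,0,0,0.3]])

```text
time: 41.98
ee_pos: [0.5657, 0.2244, 0.0473]
eef_rot: [0.925, 0.01, 0.38, 0.0]
ft_force: [-0.3, -0.6, 2.1]
width: 0.0082
```

play_rows(commands=[[0,0,0,0,0,0,2.2],[0,0,0,0,0,0,2.2],[0,0,0,0,0,0,2.2],[-1.2,0,1.2,0,0,0,2.2],[-1.2,0,1.2,0,0,0,2.2],[-1.2,0,1.2,0,0,0,2.2],[-1.5,0,1.5,0,0,0,2.2],[-2.5,0,2.5,0,0,0,2.2],[0,0,4,0,0,0,2.2],[0,0,3,0,0,0,4],[0,0,0,0,0,0,4]])

```text
time: 43.35
ee_pos: [0.4882, 0.2261, 0.1955]
eef_rot: [0.924, 0.01, 0.381, -0.003]
ft_force: [0.2, 0.7, -0.3]
width: 0.0347
```

```bash
python3 look.py 7
```

```text
(no output)
```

View pics/c7.png

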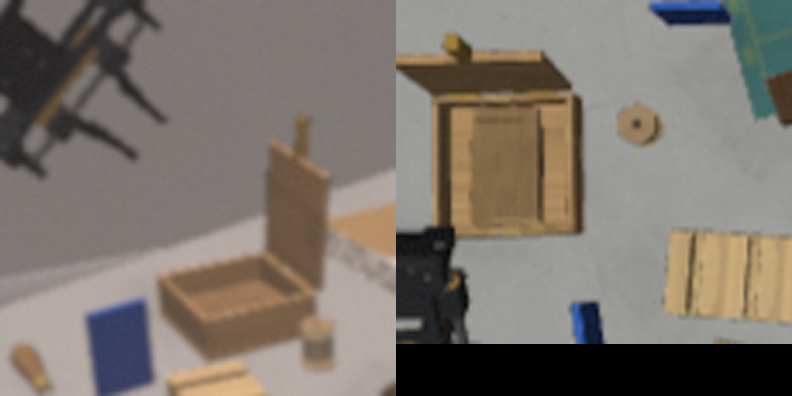

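All three boards are in the box, rack empty, lid still upright. Now regrip the left tab.

play_rows(commands=[[0,0,3,-0.005,0.157,0,4],[0,0,1,-0.005,0.157,0,4],[0,0,0,-0.005,0.157,0,4],[0,0,0,-0.005,0.157,0,4],[0,0,0,-0.005,0.157,0,4],[1.4,0,0,0,0,0.157,4],[1.4,0,0,0,0,0.157,4],[1.4,0,0,0,0,0.157,4],[1.4,0,0,0,0,0.157,4],[1.4,0,0,0,0,0.157,4],[1.4,0,0,0,0,0.157,4],[1.4,0,0,0,0,0.157,4],[1.4,0,0,0,0,0.157,4],[1.4,0,0,0,0,0.157,4],[1.4,0,0,0,0,0.157,4],[0,0,0,0,0,0,4],[0,0,0,0,0,0,4]])

```text
time: 45.58
ee_pos: [0.6282, 0.223, 0.2246]
eef_rot: [0.7, 0.714, 0.017, -0.004]
ft_force: [0.2, 0.5, 0.3]
width: 0.0398
```

```bash
cat > rot.py <<'E'
import sys;from bench import r
from scipy.spatial.transform import Rotation as R
import numpy as np
a=np.radians(float(sys.argv[1]))/2
s=r.read_state();c=(R.from_quat([np.cos(a),np.sin(a),0,0])*R.from_quat(s["eef_rot"]).inv()).as_rotvec()
print(c.round(3),np.round(s["ee_pos"],4),np.round(s["joint_positions"],2))
E
python3 rot.py 91.7
```

```text
[-0.029  0.019  0.01 ] [0.6282 0.223  0.2246] [-0.54  0.39  0.2   1.34 -0.1   1.4   1.25]
```

play_rows(commands=[[-0.1,0.65,0,-0.029,0.019,0.01,4],[0,0,-2.5,0,0,0,4],[0,0,-2.5,0,0,0,4],[0,0,-2.1,0,0,0,4],[0,0,0,0,0,0,4],[0,0,0,0,0,0,0],[0,0,0,0,0,0,0],[0,0,0,0,0,0,0],[0,0,0,0,0,0,0],[0,0,0,0,0,0,0]], grip_force=10)

```text
time: 46.82
ee_pos: [0.6281, 0.23, 0.1551]
eef_rot: [0.695, 0.719, 0.001, 0.0]
ft_force: [-0.7, 1.8, 2.3]
width: 0.0126
```

play_rows(commands=[[-1.5,-0.05,0.1,0,0,0,0],[-1.55,-0.05,0,0,0,0,0],[-1.5,-0.05,-0.2,0,0,0,0],[-1.5,-0.05,-0.35,0,0,0,0],[-1.45,-0.05,-0.5,0,0,0,0],[-1.4,-0.05,-0.65,0,0,0,0],[-1.35,-0.05,-0.75,0,0,0,0],[0,0,0,0,0,0,0]])

```text
time: 47.82
ee_pos: [0.5247, 0.2247, 0.1306]
eef_rot: [0.695, 0.719, -0.0, 0.0]
ft_force: [-0.9, -4.8, -0.1]
width: 0.0121
```

play_rows(commands=[[-1.25,-0.05,-0.9,0,0,0,0],[-1.15,-0.05,-1,0,0,0,0],[-1.05,-0.05,-1.1,0,0,0,0],[-0.95,-0.05,-1.2,0,0,0,0],[-0.8,-0.05,-1.3,0,0,0,0],[0,0,0,0,0,0,0]])

```text
time: 48.58
ee_pos: [0.4741, 0.222, 0.0754]
eef_rot: [0.696, 0.719, 0.0, 0.001]
ft_force: [3.8, -3.8, -3.0]
width: 0.0121
```

play_rows(commands=[[-0.65,-0.05,-1.4,0,0,0,0],[-0.5,-0.05,-1.45,0,0,0,0],[-0.4,-0.05,-1.5,0,0,0,0],[-0.25,-0.05,-1.5,0,0,0,0],[0,0,0,0,0,0,0]])

```text
time: 49.2
ee_pos: [0.4565, 0.2211, 0.0169]
eef_rot: [0.695, 0.719, 0.001, 0.001]
ft_force: [3.6, -2.7, -2.1]
width: 0.0117
```

play_rows(commands=[[0,0,-0.5,0,0,0,0],[0,0,-0.2,0,0,0,0],[0,0,0,0,0,0,0]])

```text
time: 49.58
ee_pos: [0.456, 0.2211, 0.0103]
eef_rot: [0.695, 0.719, 0.001, 0.0]
ft_force: [2.7, -4.7, -1.5]
width: 0.0121
```

play_rows(commands=[[0,0,-0.2,0,0,0,0],[0,0,0,0,0,0,0]])

```text
time: 49.82
ee_pos: [0.4562, 0.2212, 0.0091]
eef_rot: [0.695, 0.719, 0.001, 0.0]
ft_force: [-0.4, -6.5, 7.3]
width: 0.0118
```

play_rows(commands=[[0,0,0,0,0,0,4],[0,0,0,0,0,0,4],[0,0,0,0,0,0,4],[0,0,5,0,0,0,4],[0,0,6,0,0,0,4],[0,0,6,0,0,0,4],[0.35,-4.2,0,0,0,0,4],[0.35,-4.2,0,0,0,0,4],[0.35,-4.2,0,0,0,0,4],[0.35,-4.2,0,0,0,0,4],[0.35,-4.2,0,0,0,0,4],[0.35,-4.2,0,0,0,0,4],[0.35,-4.2,0,0,0,0,4],[0.35,-4.2,0,0,0,0,4],[0.35,-4.2,0,0,0,0,4],[0.35,-4.2,0,0,0,0,4],[0.35,-4.2,0,0,0,0,4],[0.35,-4.1,0,0,0,-0.02,4],[0,0,0,0,0,0,4],[0,0,0,0,0,0,4]])

```text
time: 52.32
ee_pos: [0.4976, -0.2806, 0.1783]
eef_rot: [0.702, 0.712, 0.001, -0.0]
ft_force: [-0.1, 0.2, -0.4]
width: 0.0401
```

play_rows(commands=[[0,-0.1,-3,0,0,0,4],[0,0,-3,0,0,0,4],[0,0,-2,0,0,0,4],[0,0,0,0,0,0,4],[0,0,0,0,0,0,0],[0,0,0,0,0,0,0],[0,0,0,0,0,0,0],[0,0,0,0,0,0,0],[0,0,0,0,0,0,0]])

```text
time: 53.45
ee_pos: [0.4974, -0.2817, 0.0987]
eef_rot: [0.702, 0.712, 0.001, -0.0]
ft_force: [-2.6, 4.7, 3.3]
width: 0.0119
```

play_rows(commands=[[-0.9,0,-1.25,0,0,0,0],[-0.75,0,-1.3,0,0,0,0],[-0.65,0,-1.4,0,0,0,0],[-0.5,0,-1.45,0,0,0,0],[0,0,0,0,0,0,0]])

```text
time: 54.08
ee_pos: [0.4689, -0.2823, 0.0433]
eef_rot: [0.702, 0.712, 0.001, -0.0]
ft_force: [2.9, 1.3, -2.4]
width: 0.0118
```

play_rows(commands=[[-0.35,0,-1.5,0,0,0,0],[-0.2,0,-1.4,0,0,0,0],[0,0,-0.5,0,0,0,0],[0,0,0,0,0,0,0]])

```text
time: 54.58
ee_pos: [0.4635, -0.2824, 0.0102]
eef_rot: [0.702, 0.712, 0.0, -0.0]
ft_force: [1.6, 2.3, -1.0]
width: 0.0114
```

play_rows(commands=[[0,0,-0.2,0,0,0,0],[0,0,0,0,0,0,0]])

```text
time: 54.82
ee_pos: [0.4635, -0.2824, 0.0086]
eef_rot: [0.702, 0.712, 0.001, -0.0]
ft_force: [-2.1, 1.8, -1.0]
width: 0.0121
```

play_rows(commands=[[0,0,-0.2,0,0,0,0],[0,0,0,0,0,0,0]])

```text
time: 55.08
ee_pos: [0.464, -0.2825, 0.0073]
eef_rot: [0.702, 0.712, 0.001, 0.0]
ft_force: [-3.4, 3.4, 7.2]
width: 0.012
```

play_rows(commands=[[0,0,-0.1,0,0,0,0],[0,0,0,0,0,0,0]])

```text
time: 55.32
ee_pos: [0.4643, -0.2825, 0.0065]
eef_rot: [0.702, 0.712, 0.001, 0.0]
ft_force: [-3.4, 4.9, 9.6]
width: 0.012
```

play_rows(commands=[[0,0,0,0,0,0,7],[0,0,0,0,0,0,7],[0,0,0,0,0,0,7],[0,0,5,0,0,0,7],[0,0,6,0,0,0,7],[0,0,6,0,0,0,7],[0,0,2,0,0,0,7],[0,0,0,0,0,0,7]])

```text
time: 56.32
ee_pos: [0.4647, -0.2829, 0.197]
eef_rot: [0.702, 0.712, 0.002, 0.001]
ft_force: [-0.3, 0.3, 0.2]
width: 0.0696
```

```bash
python3 - <<'E'
from h import *
s=snap("scene","pics/s8.png");t=snap("top","pics/t8.png")
a=cv2.resize(s["img"][175:235,285:355,::-1],(420,360),interpolation=cv2.INTER_CUBIC)   # x6
b=cv2.resize(t["img"][165:225,275:335,::-1],(360,360),interpolation=cv2.INTER_CUBIC)  # x6
cv2.imwrite("pics/c8.png",np.hstack([a,b]))
E
```

```text
(no output)
```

View pics/c8.png

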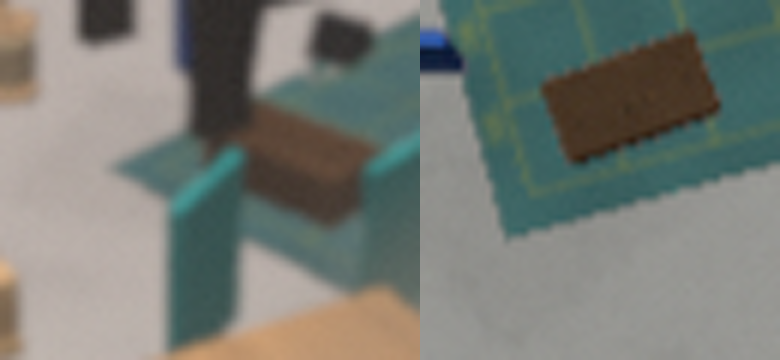

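```bash
python3 - <<'E'
from h import *
t=np.load("pics/t8.npz");s=np.load("pics/s8.npz")
tp=lambda x,y:((x-420+.5)/6-.5+275,(y+.5)/6-.5+165)
sp=lambda x,y:((x+.5)/6-.5+285,(y+.5)/6-.5+175)
for a,b in [((718,100),(325,188)),((690,32),(378,148))]:
    p,e=tri(t,tp(*a),s,sp(*b));print(p.round(4),round(e,4))
P=[atz(t,*tp(*q),.036)[:2] for q in((541,88),(690,32),(718,100),(572,157))]
P=np.array(P);print(P.round(4).tolist(),P.mean(0).round(4))
for i in range(4):
    d=P[(i+1)%4]-P[i];print(np.linalg.norm(d).round(4),np.degrees(np.arctan2(d[1],d[0])).round(1))
E
```

```text
[ 0.6633 -0.0971  0.0278] 0.0077
[ 0.6998 -0.0834  0.0334] 0.0023
[[0.6699, -0.0086], [0.7003, -0.084], [0.6655, -0.099], [0.6348, -0.0253]] [ 0.6676 -0.0542]
0.0813 -68.1
0.0379 -156.7
0.0798 112.6
0.0389 25.4
```

The weight has been knocked back onto the mat (right panel (630,97)); I'll use its new place (0.667, −0.054), short side at ≈22°.

play_rows(commands=[[2.5,2.85,0,0,0,-0.15,7],[2.5,2.85,0,0,0,-0.15,7],[2.5,2.85,0,0,0,-0.15,7],[2.5,2.85,0,0,0,-0.15,7],[2.5,2.85,0,0,0,-0.15,7],[2.5,2.85,0,0,0,-0.15,7],[2.5,2.85,0,0,0,-0.15,7],[2.5,2.85,0,0,0,-0.15,7],[0,0,0,0,0,0,7],[0,0,0,0,0,0,7]])

```text
time: 57.68
ee_pos: [0.6631, -0.0552, 0.194]
eef_rot: [0.982, 0.191, -0.001, 0.001]
ft_force: [0.5, -1.1, -1.0]
width: 0.07
```

```bash
python3 rot.py 22
```

```text
[ 0.002 -0.001 -0.001] [ 0.6631 -0.0552  0.194 ] [-0.45  0.48  0.66  1.37 -0.29  1.39  0.6 ]
```

play_rows(commands=[[0.4,0.15,-4,0,0,0,7],[0,0,-4,0,0,0,7],[0,0,-4,0,0,0,7],[0,0,-3,0,0,0,7],[0,0,-2,0,0,0,7],[0,0,-2,0,0,0,7],[0,0,0,0,0,0,7]])

```text
time: 58.55
ee_pos: [0.667, -0.0531, 0.0044]
eef_rot: [0.982, 0.191, -0.0, 0.0]
ft_force: [0.2, 0.3, 0.0]
width: 0.0701
```

play_rows(commands=[[0,0,-1,0,0,0,7],[0,0,-0.8,0,0,0,7],[0,0,0,0,0,0,7],[0,0,0,0,0,0,2],[0,0,0,0,0,0,2],[0,0,0,0,0,0,2],[0,0,0,0,0,0,2],[0,0,0,0,0,0,2]], grip_force=40)

```text
time: 59.55
ee_pos: [0.6678, -0.0531, -0.0122]
eef_rot: [0.982, 0.191, 0.001, 0.001]
ft_force: [-1.8, -0.5, 3.4]
width: 0.0445
```

play_rows(commands=[[0,0,2,0,0,0,2],[0,0,3.5,0,0,0,2],[0,0,3.5,0,0,0,2],[0,0,3.5,0,0,0,2],[0,0,3.5,0,0,0,2],[-1.4,-2.8,0,0,0,0,2],[-1.4,-2.8,0,0,0,0,2],[-1.4,-2.8,0,0,0,0,2],[-1.4,-2.8,0,0,0,0,2],[-1.4,-2.8,0,0,0,0,2],[-1.4,-2.8,0,0,0,0,2],[-1.4,-2.8,0,0,0,0,2],[-1.5,-3.0,0,0,0,0,2],[0,0,0,0,0,0,2],[0,0,0,0,0,0,2]])

```text
time: 61.42
ee_pos: [0.5548, -0.2783, 0.1477]
eef_rot: [0.982, 0.191, 0.001, 0.0]
ft_force: [0.9, -0.7, -9.5]
width: 0.0445
```

play_rows(commands=[[0,-0.1,-3,0,0,0,2],[0,0,-3,0,0,0,2],[0,0,-2.5,0,0,0,2],[0,0,-1.5,0,0,0,2],[0,0,0,0,0,0,2]])

```text
time: 62.05
ee_pos: [0.5547, -0.279, 0.0469]
eef_rot: [0.981, 0.192, -0.0, -0.0]
ft_force: [0.4, -0.0, -7.8]
width: 0.045
```

play_rows(commands=[[0,0,-0.3,0,0,0,2],[0,0,0,0,0,0,2]])

```text
time: 62.3
ee_pos: [0.5554, -0.28, 0.0454]
eef_rot: [0.982, 0.191, 0.001, 0.001]
ft_force: [-0.1, 0.6, -8.7]
width: 0.0452
```

play_rows(commands=[[0,0,-0.2,0,0,0,2],[0,0,0,0,0,0,2]])

```text
time: 62.55
ee_pos: [0.5549, -0.2799, 0.0427]
eef_rot: [0.982, 0.191, 0.001, 0.0]
ft_force: [-1.1, 0.0, -8.4]
width: 0.0442
```

play_rows(commands=[[0,0,-0.15,0,0,0,2],[0,0,0,0,0,0,2]])

```text
time: 62.8
ee_pos: [0.5551, -0.2799, 0.0425]
eef_rot: [0.982, 0.191, 0.001, 0.0]
ft_force: [-4.6, 3.3, 5.3]
width: 0.0445
```

play_rows(commands=[[0,0,-0.1,0,0,0,2],[0,0,0,0,0,0,2]])

```text
time: 63.05
ee_pos: [0.5551, -0.28, 0.0424]
eef_rot: [0.982, 0.191, 0.001, 0.0]
ft_force: [-8.8, 6.0, 14.4]
width: 0.0447
```

play_rows(commands=[[0,0,0.15,0,0,0,7],[0,0,0,0,0,0,7],[0,0,0,0,0,0,7],[0,0,0,0,0,0,7],[0,0,3,0,0,0,7],[0,0,5,0,0,0,7],[0,0,5,0,0,0,7],[0,0,3,0,0,0,7],[-3.5,3,0,0,0,0,7],[-3.5,3,0,0,0,0,7],[-3.5,3,0,0,0,0,7],[-3.5,3,0,0,0,0,7],[0,3,0,0,0,0,7],[0,0,0,0,0,0,7]])

```text
time: 64.8
ee_pos: [0.415, -0.1279, 0.2019]
eef_rot: [0.981, 0.193, 0.001, -0.0]
ft_force: [-0.1, -0.8, -0.3]
width: 0.07
```

```bash
python3 - <<'E'
from h import *
s=snap("scene","pics/s9.png");t=snap("top","pics/t9.png")
a=cv2.resize(s["img"][140:285,215:390,::-1],(480,398),interpolation=cv2.INTER_CUBIC)
b=cv2.resize(t["img"][170:270,350:425,::-1],(300,400),interpolation=cv2.INTER_CUBIC)[:398]
cv2.imwrite("pics/c9.png",np.hstack([a,b]))
E
```

```text
(no output)
```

View pics/c9.png

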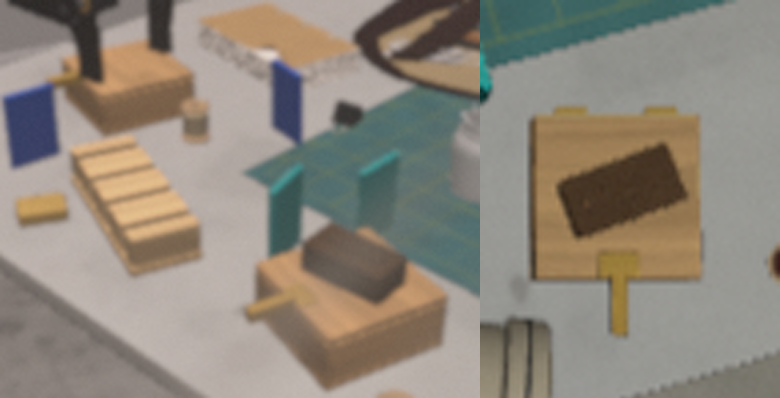

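```bash
python3 -c "
from bench import r
print(r.close_job())"
```

```text
the job is handed in; nothing more can be done
None
```

I finished the job and handed it in at about 65 s of robot time. No verdict came back.

- **Lids:** The left lid swung up fully, to about 1.65 rad. The right one stopped dead at about 0.65 rad, so the right box is the binding one.
- **Boards:** I laid the three brown boards (slots 1, 2 and 4; slot 3 was empty) flat and stacked in the left box, then shut its lid. In the pictures taken before shutting, all three looked flat and near the middle, though I did not measure their tilt.
- **Weight:** I shut the right lid. The weight had been knocked back on the mat during the run, so I measured its place again before picking it up. It now lies flat near the middle of the right lid.

**Last checks:**
- The final picture shows both lids flush, the weight central and the gripper clear.
- I pressed each lid down by its tab until it pushed back at 7–10 N, as it would on its rim. I did not measure the final lid angles any more closely than that.
- The weight touched down at the height expected for a shut lid.

**What disagreed:**
- The reported tool position is about 27 mm too far along the tool axis; the table touch and the camera agreed on this. Because of it, my first grip at the left tab closed above the tab and missed. I corrected for it from then on.
- While I was checking this against the table, the wrist force reached about 79 N, under the 120 N limit.

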